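# Put the pressure gauge back in its cutout tray

## Task

Put the large round pressure gauge back in the shaped cutout of the foam tray, dial up, turned so that its brass stem lies in the slot. Without dropping it, ease it in until it sits flat and fully home on the floor of the cutout, let go, and leave the small gauge and the white timer where they are.

Things in the scene. Friction and masses are not known exactly. Their poses are not given: they have to be found in the camera images.
- gauge: Large pressure gauge on its back on the blue mat: steel drum 52 mm across, 36 high, white dial on top, about 180 g. Origin: centre of the underside; z up. A brass stem sticks out sideways along +x: 14 mm wide, 2 to 16 mm above the underside, ending 56 mm from the drum axis. Grip the drum from above across y, clear of the stem.
- tray: Fixed dark foam tray, 24 mm high, x -64..144, y +-84 mm, with a keyhole cutout 12 mm deep. Origin: tray underside below the centre of the round part (64 mm across); cutout floor at z 12. A 26 mm wide slot runs along +x, ending at x 62. Rim bevel 5 mm at 45 deg. Seated gauge: underside at z 12, stem along +x. A brass adapter stays stowed at x 105, up to 11 mm above the foam.
- small_gauge: Bystander, to be left alone: a smaller gauge of the same make on the mat, drum 38 mm in diameter and 28 mm high, brass stem along its x axis ending 41 mm from the drum's axis. Origin: centre of the underside.
- timer: Bystander, to be left alone: a white round plastic timer on the mat, 52 mm in diameter, 24 mm high, without a stem. Origin: centre of the underside.

How it is judged:
By the outcome, as a careful person would: the job done as asked, in the order asked, and still so for the second after the job is handed in, with the robot touching nothing.
It also fails if it takes over 38 s, if anything falls off the work surface, if the arm or the gripper's body presses on something with over 40 N, if the wrist force passes 120 N, or if a joint passes its speed limit or range.

## Robot

A 7-joint arm with a two-finger parallel gripper is mounted at the origin on the work surface. World frame = base frame: x ahead of the robot, y to its left, z up, the work surface at z = 0. Lengths are in m, angles in degrees, forces in N, time in s.
With the tool pointing down it reaches from about 0.425 to 0.925 m from the base axis. Payload 6.8 kg.
Tool frame: the origin (TCP) lies between the finger pads; the fingertips stand manip.nose_length ahead of it and the grasp point (between the pads) lies 6 mm ahead of it (manip.nose_length is the distance from the TCP to the fingertips, in m); z points along the fingers, y is the line along which they close (so a half turn about z gives the same grasp; the last joint's range is limited). The gripper opens to 88 mm and grips with 3 to 60 N. Pads are 20 mm wide; open, the fingers measure 115 mm over their backs; the gripper's body (75 mm by 178 mm) begins 61 mm behind the grasp point.
Start: joints at [-6.194, 27.33, 1.283, 89.118, -0.659, 63.558, -4.761], TCP at [0.675, 0, 0.248] pointing down, gripper open.
Joint ranges: [-169.35, 169.35], [-19.33, 120.38], [-80.79, 83.38], [13.8, 139.57], [-78.32, 258.32], [9.67, 109.79], [-169.56, 169.56]. Speed limits (degrees/s): [136.94, 136.94, 180, 180, 180, 180, 180].

## Interface

Orientations are given as a 3x3 rotation matrix whose columns are the frame's x, y, z axes.
In Python, from cell import manip, eoat, kinematics, camera, calibration, job, current_time_s, current_joints, current_dq, current_effort, current_ee_pos, current_orientation, current_wrist_force, current_wrist_torque, current_width, current_grip_force gives the robot as it stands. Calls block until the motion is done:
- manip.reach(position, orientation): joint-space move of the TCP to a pose.
- manip.move_straight(position, v=0.15, rotation=None, f_stop=None): straight line of the TCP; rotation=None keeps the orientation; v is the mean speed in m/s. With f_stop (N) it stops when the force on the tool has changed by that much, and returns True; else False.
- manip.set_joints(angles): joint-space move.
- eoat.command_gripper(opening, newtons=None): finger opening in m; newtons is the grip in N (None keeps the last); returns when the fingers have stopped.
- manip.sleep(seconds).
- kinematics.inverse_kinematics(position, orientation): joint angles nearest the present ones, or None.
- camera(name): name is "scene" or "side" or "wrist"; returns the picture (400x640x3 uint8, red, green, blue); there is no depth.
- calibration(name): a dict with "fx", "fy", "cx", "cy" (pixels), "R" (3x3) and "t" (3): a world point X has camera coordinates R X + t. Camera axes: x right, y down, z forward; pixel columns grow to the right and rows downward; lengths in m; the calibration is good to about 2 mm. A picture is of the moment at which its call begins: read the wrist's pose just before it. calibration takes no time and is no camera call; for the wrist camera it gives the pose at the moment of the call.
A pose or a line that the arm cannot do raises manip.PlanningError and nothing moves.
- job.finish_job(): hands the job in; it is judged then, once.
Readings, each from a call of its own:
- current_time_s(): time.
- current_joints(): joint angles.
- current_dq(): joint speeds.
- current_effort(): joint torques, N m.
- current_ee_pos(): TCP position.
- current_orientation(): TCP orientation.
- current_wrist_force(): force on the tool from outside, world axes, zero at the start.
- current_wrist_torque(): the same for the moment, N m.
- current_width(): finger opening in m.
- current_grip_force(): force on a finger pad.
Only numpy, scipy, OpenCV 4.12 (cv2) and the standard library are available. Lean on these libraries where they do the work, as an engineer would, in place of code of your own. Each camera call takes 0.05 s, during which the arm holds its last target. There are 200 camera calls.

## Working session

There is one attempt and no reset: what is moved stays moved. The work goes in short steps, each a Python script; the robot and the scene stay as the last script left them, time stands still between calls to the robot, and variables do not carry over. Pictures are saved under pics/ and viewed, at most 12 in all, crops included, and the job is handed in when it is done.

```bash
mkdir -p pics; python3 - <<'E'
from cell import *
import cv2, numpy as np
for n in("scene","side","wrist"):
    cv2.imwrite(f"pics/{n}0.png",camera(n)[:,:,::-1])
    c=calibration(n); print(n,c["fx"],c["cx"],c["cy"],np.round(-np.array(c["R"]).T@np.array(c["t"]),3),np.round(c["R"],2).tolist())
a=[cv2.imread(f"pics/{n}0.png") for n in("scene","side")]
print(manip.nose_length,current_time_s(),np.round(current_orientation(),3).tolist())
E
```

```text
scene 365.39381146342157 319.3297636855891 203.75241898004396 [0.868 0.278 0.655] [[-0.66, 0.75, 0.01], [0.61, 0.55, -0.57], [-0.43, -0.37, -0.82]]
side 465.9281689113851 321.162982821298 194.8134741722634 [ 0.502 -0.544  0.546] [[1.0, -0.08, 0.0], [-0.05, -0.67, -0.74], [0.06, 0.74, -0.67]]
wrist 314.36236858356415 320.7167034394429 188.04719849562363 [0.674 0.079 0.384] [[1.0, 0.0, -0.0], [0.0, -0.96, 0.29], [-0.0, -0.29, -0.96]]
0.025 0.15 [[-0.0, 1.0, -0.001], [1.0, 0.0, -0.0], [-0.0, -0.001, -1.0]]
```

View pics/scene0.png

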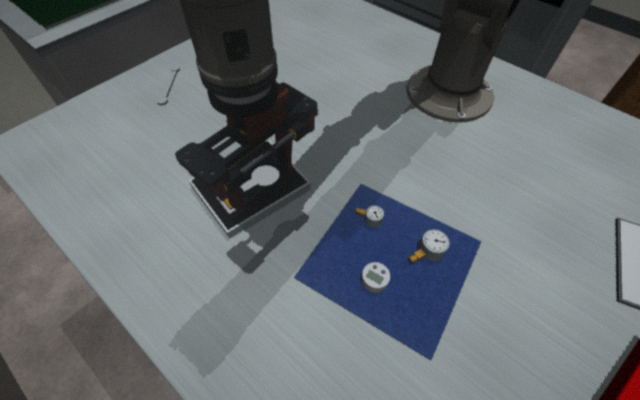

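View pics/wrist0.png

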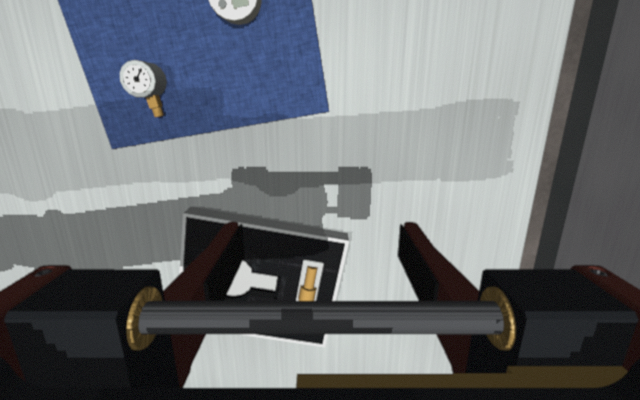

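The scene view shows the large gauge's dial at (435,241) with its stem tip near (415,259). The small gauge is at (375,213) and the timer at (376,276). The tray's round cutout is near (265,175), with the slot running toward (243,188) and the adapter at (228,203).

```bash
cat > h.py <<'E'
from cell import *
import cv2, numpy as np
def ray(c,uv,z):
    R=np.array(c["R"]);t=np.array(c["t"]);o=-R.T@t
    d=R.T@np.array([(uv[0]-c["cx"])/c["fx"],(uv[1]-c["cy"])/c["fy"],1])
    return o+d*(z-o[2])/d[2]
def pix(c,X):
    p=np.array(c["R"])@X+np.array(c["t"]);return np.array([c["fx"]*p[0]/p[2]+c["cx"],c["fy"]*p[1]/p[2]+c["cy"]])
def blobs(m,amin=20):
    n,l,s,ce=cv2.connectedComponentsWithStats(m.astype(np.uint8))
    return [(s[i,4],ce[i],s[i,:4],l==i) for i in range(1,n) if s[i,4]>=amin]
def brass(im):
    h=cv2.cvtColor(im,cv2.COLOR_RGB2HSV);return (h[...,0]>8)&(h[...,0]<28)&(h[...,1]>120)&(h[...,2]>90)
def white(im):
    h=cv2.cvtColor(im,cv2.COLOR_RGB2HSV);return (h[...,1]<40)&(h[...,2]>150)
E
python3 - <<'E'
from h import *
c=calibration("scene");im=cv2.imread("pics/scene0.png")[:,:,::-1].copy()
for nm,m in(("brass",brass(im)),("white",white(im))):
    for a,ce,bb,_ in blobs(m,15):
        if a<3000 and 180<ce[0]<480 and 130<ce[1]<320: print(nm,a,ce.round(1),bb,ray(c,ce,.036 if nm=="white" else .009).round(4),ray(c,ce,.012).round(4))
for n,p,z in(("hole",(265,175),.018),("slot",(245,188),.018),("adapter",(228,203),.03)): print(n,ray(c,p,z).round(3))
E
```

```text
brass 29 [227.5 202.9] [225 199   7   9] [ 0.6572 -0.1629  0.009 ] [ 0.6582 -0.1609  0.012 ]
brass 30 [360.6 211. ] [356 209   9   5] [0.482  0.0631 0.009 ] [0.4838 0.0641 0.012 ]
brass 91 [417.2 254.9] [410 249  15  12] [0.4896 0.2102 0.009 ] [0.4913 0.2105 0.012 ]
white 331 [359.5 148.3] [340 128  45  41] [ 0.3619 -0.0369  0.036 ] [ 0.3423 -0.0492  0.012 ]
white 47 [298.7 147.2] [294 143  11  10] [ 0.4538 -0.1435  0.036 ] [ 0.4377 -0.1598  0.012 ]
white 32 [296.  154.3] [293 151   7   8] [ 0.4741 -0.1328  0.036 ] [ 0.4588 -0.1487  0.012 ]
white 392 [262.4 176.4] [243 167  35  22] [ 0.5697 -0.1423  0.036 ] [ 0.5582 -0.1586  0.012 ]
white 53 [336.8 174.2] [332 168  12  13] [ 0.4563 -0.0262  0.036 ] [ 0.4403 -0.038   0.012 ]
white 79 [325.3 187. ] [317 181  17  14] [ 0.4999 -0.0218  0.036 ] [ 0.4857 -0.0335  0.012 ]
white 84 [310.9 202.8] [305 194  15  18] [ 0.5508 -0.0169  0.036 ] [ 0.5385 -0.0284  0.012 ]
white 117 [374.9 212.2] [368 206  15  13] [0.481  0.0957 0.036 ] [0.466  0.0886 0.012 ]
white 23 [221.6 223.6] [214 214  15  18] [ 0.7066 -0.1146  0.036 ] [ 0.7003 -0.1298  0.012 ]
white 364 [435.8 240.4] [424 230  25  22] [0.4547 0.2229 0.036 ] [0.4387 0.2208 0.012 ]
white 35 [254.3 246.6] [250 243  10   8] [ 0.6983 -0.0285  0.036 ] [ 0.6918 -0.0404  0.012 ]
white 346 [376.2 274.3] [363 263  27  25] [0.5888 0.1787 0.036 ] [0.578  0.1749 0.012 ]
hole [ 0.554 -0.153  0.018]
slot [ 0.609 -0.159  0.018]
adapter [ 0.664 -0.148  0.03 ]
```

View pics/side0.png

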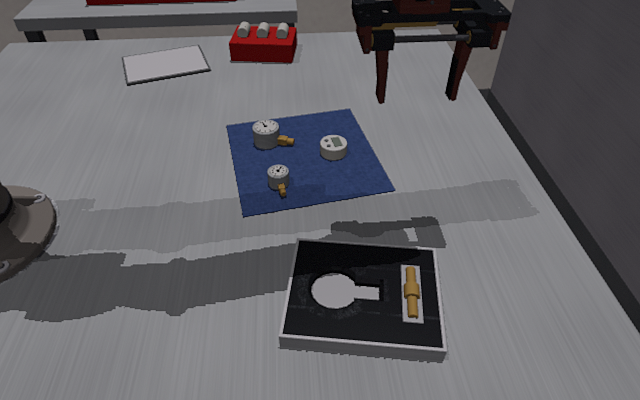

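The side view shows the tray clear of the arm: round cutout at (335,291), slot out to (382,291), adapter at (412,292) and top corners near (299,242), (439,251), (443,347), (282,340). Next I'll get a coarse tray pose, then move above the gauge for a close look.

```bash
cat >> h.py <<'E'
def down(yaw_deg):  # tool x at this yaw, z down
    a=np.radians(yaw_deg);x=np.array([np.cos(a),np.sin(a),0]);z=np.array([0,0,-1.]);return np.stack([x,np.cross(z,x),z],1)
E
python3 - <<'E'
from h import *
c=calibration("side");im=cv2.imread("pics/side0.png")[:,:,::-1].copy()
for nm,m,zs in(("brass",brass(im),(.009,.030)),("white",white(im),(.036,.012))):
    for a,ce,bb,_ in blobs(m,15):
        if a<3000 and 220<ce[0]<450 and 110<ce[1]<360: print(nm,a,ce.round(1),bb,*[ray(c,ce,z).round(4) for z in zs])
for p in((299,242),(439,251),(442,347),(283,340)):print(ray(c,p,.024).round(4))
p=np.array([.455,.223,.16])
manip.reach(p,down(-21))
c=calibration("wrist");im=camera("wrist");cv2.imwrite("pics/w1.png",im[:,:,::-1])
for a,ce,bb,_ in blobs(white(im),300): print("w",a,ce.round(1),bb,ray(c,ce,.036).round(4))
for a,ce,bb,_ in blobs(brass(im),100): print("b",a,ce.round(1),bb,ray(c,ce,.011).round(4))
print(current_time_s(),current_joints())
E
```

```text
brass 66 [285.5 138.5] [278 136  16   7] [0.4954 0.2213 0.009 ] [0.4956 0.1914 0.03  ]
brass 45 [281.5 187.3] [278 183   7  10] [0.4847 0.0744 0.009 ] [0.4854 0.0502 0.03  ]
brass 283 [410.9 282.2] [405 267  14  28] [ 0.6646 -0.1463  0.009 ] [ 0.6583 -0.1618  0.03  ]
brass 173 [412.1 305.1] [408 295  10  21] [ 0.6576 -0.1845  0.009 ] [ 0.6515 -0.1986  0.03  ]
white 139 [265.6 126.1] [255 120  21  12] [0.458  0.2281 0.036 ] [0.456  0.2644 0.012 ]
white 181 [332.8 142.6] [321 135  26  15] [0.5834 0.1629 0.036 ] [0.5873 0.1962 0.012 ]
white 60 [278.8 170.5] [273 166  13   9] [0.4818 0.0882 0.036 ] [0.4808 0.1179 0.012 ]
white 818 [372.3 319.6] [279 247 168 104] [ 0.5947 -0.2199  0.036 ] [ 0.5991 -0.2046  0.012 ]
white 25 [402.4 274.7] [402 266   4  19] [ 0.6477 -0.1529  0.036 ] [ 0.6545 -0.1345  0.012 ]
white 44 [333.4 303.2] [314 295  39  13] [ 0.5483 -0.1915  0.036 ] [ 0.5505 -0.1749  0.012 ]
white 27 [403.9 304.8] [403 298   3  14] [ 0.6393 -0.2012  0.036 ] [ 0.6457 -0.1851  0.012 ]
white 65 [414.2 316.9] [404 307  19  15] [ 0.6484 -0.2202  0.036 ] [ 0.6553 -0.205   0.012 ]
[ 0.509  -0.0702  0.024 ]
[ 0.7142 -0.1047  0.024 ]
[ 0.676  -0.2575  0.024 ]
[ 0.4815 -0.2321  0.024 ]
w 59849 [132.7 166.9] [  0   0 418 301] [0.5306 0.3648 0.036 ]
w 2877 [316.1  22.1] [283   0  67  51] [0.5783 0.1787 0.036 ]
w 34830 [573.  135.4] [461   0 179 289] [0.4235 0.0108 0.036 ]
w 1594 [456.5 107.5] [434  85  46  47] [0.4799 0.0954 0.036 ]
w 2011 [320.8 186.8] [295 159  54  55] [0.4567 0.2215 0.036 ]
w 11478 [310.  357.6] [184 334 269  54] [0.2879 0.2982 0.036 ]
b 211 [482.9  85.8] [471  78  23  18] [0.4848 0.0602 0.011 ]
b 467 [318.1 137.6] [311 120  16  36] [0.4941 0.2098 0.011 ]
b 178 [130.8 327.3] [127 303  10  46] [0.3739 0.477  0.011 ]
b 172 [510.8 327.6] [506 303   9  46] [0.2241 0.0868 0.011 ]
2.1833 [ -47.68600614   18.31933556   17.50926384  117.63833857   -7.66302963
   45.06757803 -136.59307722]
```

View pics/w1.png

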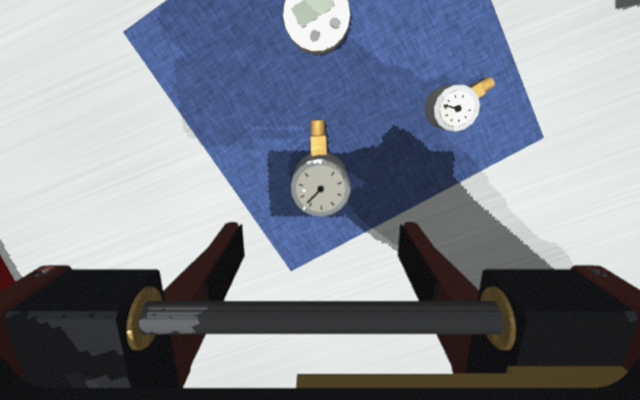

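The close view shows the gauge centred at (321,187) between the fingers, with its stem pointing up at (318,137). That puts the gauge at (0.457, 0.2215) with yaw about -17.5°. The coarse tray pose is hole (0.556, -0.160), yaw -9.5°, and the adapter position agrees with it. I'll grasp, lift and carry it over the tray.

```bash
python3 - <<'E'
from h import *
g=np.array([.457,.2215]);R=down(-17.5)
manip.move_straight([*g,.10],.2,R)
print(manip.move_straight([*g,.040],.1,f_stop=8),current_ee_pos())
eoat.command_gripper(.045,25);print(current_width(),current_grip_force())
manip.move_straight([*g,.06],.06);print(current_width(),current_wrist_force())
manip.move_straight([*g,.17],.2)
manip.reach([.5557,-.1595,.17],down(-9.5))
c=calibration("wrist");im=camera("wrist");cv2.imwrite("pics/w2.png",im[:,:,::-1])
print(current_ee_pos(),current_width(),current_grip_force(),current_wrist_force(),current_time_s())
cs=calibration("side");cv2.imwrite("pics/s2.png",camera("side")[:,:,::-1])
E
```

```text
False [0.45743841 0.22169953 0.04051474]
0.05185570506693552 25.000260985689238
0.05166453854096418 [ 0.08141316  0.00616119 -0.56770921]
[ 0.55595829 -0.1575867   0.16962235] 0.05135787169960094 24.999848341103643 [-0.07009026  0.06199224 -1.13075943] 6.7333
```

View pics/w2.png

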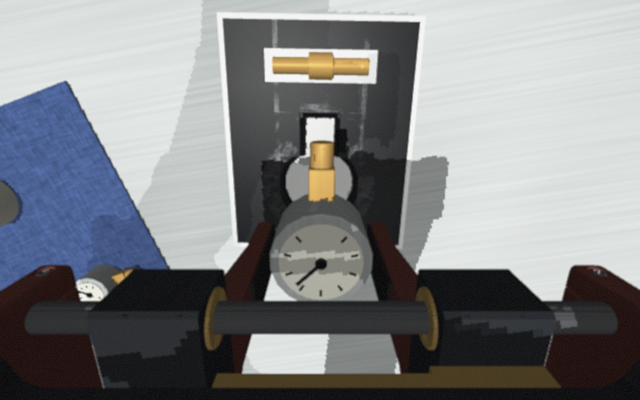

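View pics/s2.png

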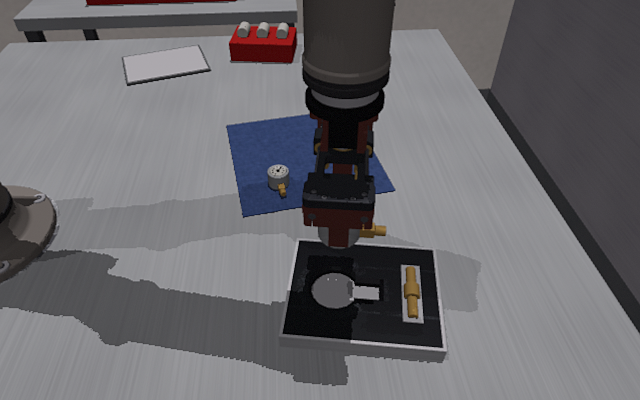

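The wrist view shows the gauge held with its dial at (321,263) and stem at (321,170), in line with the slot at (320,130). The adapter is at (321,66), and the tray's far corners are at (220,14) and (424,17). The side view shows the gauge level above the cutout. I'll check these with numbers.

```bash
python3 - <<'E'
from h import *
print(current_ee_pos(),current_wrist_force())
c=calibration("wrist");im=camera("wrist")
R=current_orientation();p=current_ee_pos();print("tool yaw",np.degrees(np.arctan2(R[1,0],R[0,0])),R[:,2].round(4))
b=[x for x in blobs(brass(im),200) if x[1][1]<110][0]
A=ray(c,b[1],.029);print("adapter",b[1],A.round(4))
bx,by,bw,bh=b[2]
ys,xs=np.where(b[3]);
ends=[ray(c,(x,ys[xs==x].mean()),.03) for x in(bx+3,bx+bw-4)];d=ends[0]-ends[1];print("adapter yaw",np.degrees(np.arctan2(d[1],d[0]))-90,np.linalg.norm(d))
# dark tray foam: outer edges left/right by row, at z .024
g=cv2.cvtColor(im,cv2.COLOR_RGB2GRAY)
L=[];Rr=[]
for r in range(30,150,5):
    k=np.where(g[r,200:440]<110)[0]+200
    for lst,u in((L,k.min()-.5),(Rr,k.max()+.5)): lst.append(ray(c,(u,r),.024)[:2])
for n,q in(("L",L),("R",Rr)):
    vx,vy,x0,y0=cv2.fitLine(np.array(q,np.float32),cv2.DIST_HUBER,0,.001,.001).ravel();s=np.sign(vx)
    print(n,"yaw",np.degrees(np.arctan2(vy*s,vx*s)),"offset to TCP along tool y'",np.dot(np.array([-vy*s,vx*s]),p[:2]-[x0,y0]))
# slot white floor
m=white(im)
for a,ce,bb,_ in blobs(m,100):
    if 280<ce[0]<360 and 100<ce[1]<160: print("slot",a,ce,bb,ray(c,(bb[0],ce[1]),.012),ray(c,(bb[0]+bb[2],ce[1]),.012))
col=g[5:70,240];k=5+np.where(col<110)[0].min();print("far edge",k,ray(c,(240,k-.5),.024))
for a,ce,bb,_ in blobs(brass(im),200):
    if 120<ce[1]<230: print("stem",ce,bb,ray(c,ce,p[2]-.0405+.012),ray(c,(ce[0],bb[1]),p[2]-.0405+.012))
E
```

```text
[ 0.55599924 -0.15767674  0.16974129] [-0.39198869  0.55059209 -2.16811341]
tool yaw -9.363216377480732 [-2.e-04  6.e-04 -1.e+00]
adapter [320.6470948   65.75657492] [ 0.6555 -0.1746  0.029 ]
adapter yaw -10.218456216987946 0.07332734402194642
L yaw -10.292799 offset to TCP along tool y' -0.08047116891951339
R yaw -9.966629 offset to TCP along tool y' 0.078436330818251
slot 712 [318.71769663 131.19803371] [302 118  33  40] [ 0.60345635 -0.14847008  0.012     ] [ 0.59849272 -0.1787515   0.012     ]
far edge 20 [ 0.70097274 -0.11589812  0.024     ]
stem [321.24135447 171.79106628] [309 142  25  60] [ 0.59389042 -0.16490954  0.14135224] [ 0.60984517 -0.16751805  0.14135224]
```

The measurements agree: hole about (0.553, -0.156), tray yaw about -10°, gauge yaw about -10.3° in the present grip. I'll lower to just above the rim, check the position, then ease it in.

```bash
python3 - <<'E'
from h import *
t=np.array([.5535,-.1560]);R=down(-9.4)
manip.move_straight([*t,.072],.12,R);manip.sleep(.2)
e=t-current_ee_pos()[:2];print("err",e)
manip.move_straight([*(t+e),.070],.03);manip.sleep(.2)
p=current_ee_pos();print(p,current_wrist_force(),current_time_s())
c=calibration("wrist");im=camera("wrist");cv2.imwrite("pics/w3.png",im[:,:,::-1]);cv2.imwrite("pics/s3.png",cv2.resize(camera("side")[210:370,260:460,::-1],None,fx=3,fy=3))
E
```

```text
err [-0.00052088  0.00011552]
[ 0.55297983 -0.15593248  0.07002114] [-0.12277022 -0.10058617 -1.88904029] 8.45
```

View pics/w3.png

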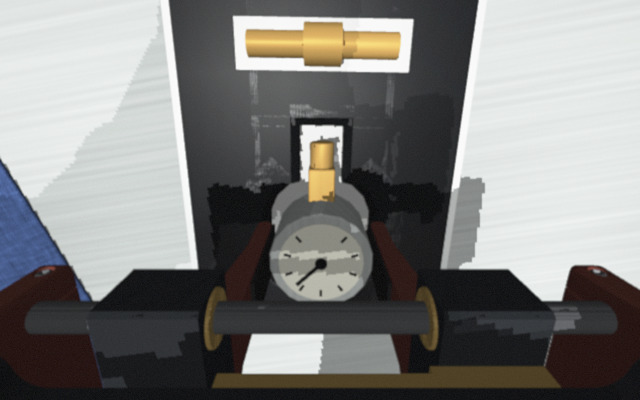

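View pics/s3.png

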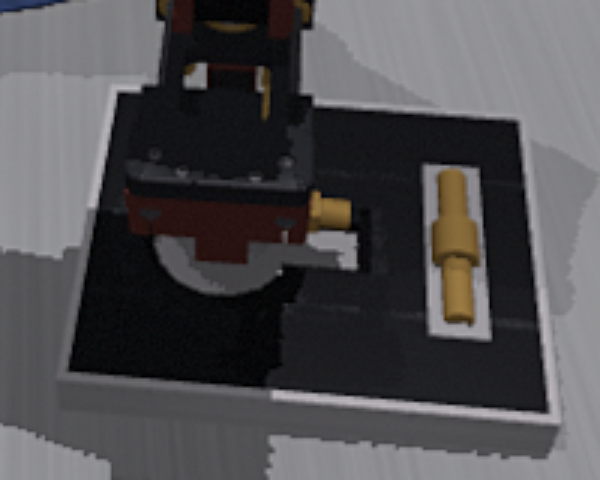

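Both views show the stem (321,165) centred over the slot, whose floor spans columns 300 to 344. I'll check the fore-aft fit numerically, then ease it down with a force stop.

```bash
python3 - <<'E'
from h import *
c=calibration("wrist");p=current_ee_pos();a=np.radians(-10.1);x=np.array([np.cos(a),np.sin(a),0])
f=lambda uv,z:np.dot(ray(c,uv,z)-p,x)
print("bevel end (67 exp)",f((321,118),.024),"stem tip (56 exp)",f((321,141),p[2]-.0405+.012))
im=cv2.imread("pics/w3.png")[:,:,::-1].copy();b=[q for q in blobs(brass(im),200) if q[1][1]<80][0];print("adapter(105)",f(b[1],.030))
if abs(f(b[1],.030)-.105)<.003:
    hit=manip.move_straight([p[0],p[1],.051],.02,f_stop=6)
    print(hit,current_ee_pos(),current_wrist_force(),current_wrist_torque(),current_width(),current_time_s())
    cv2.imwrite("pics/w4.png",camera("wrist")[:,:,::-1])
E
```

```text
bevel end (67 exp) 0.06580783970783534 stem tip (56 exp) 0.05525135799138777
adapter(105) 0.10388947589239163
False [ 0.55308699 -0.15592888  0.05110544] [ 1.04057534  0.87323975 -1.6446313 ] [0.03744565 0.09144482 0.00830319] 0.05149946168089133 9.65
```

```bash
python3 - <<'E'
from h import *
p=current_ee_pos()
hit=manip.move_straight([p[0],p[1],.0495],.01,f_stop=4)
print(hit,current_ee_pos(),current_wrist_force(),current_width(),current_time_s())
cv2.imwrite("pics/w5.png",camera("wrist")[:,:,::-1])
cv2.imwrite("pics/s5.png",cv2.resize(camera("side")[210:370,260:460,::-1],None,fx=3,fy=3))
E
```

```text
False [ 0.55306215 -0.15592249  0.04945439] [-0.78631141 -0.23508021 -1.87167975] 0.051284169590276846 10.0
```

View pics/w5.png

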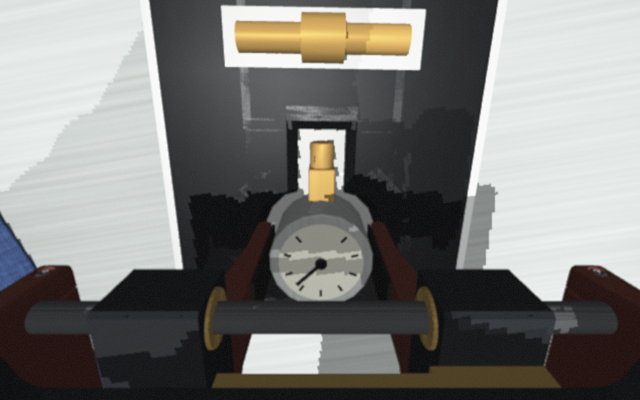

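The dial has not moved in the hand (321,263) and the stem is inside the slot, but there is no contact yet. I'll measure the gauge's height in the hand.

```bash
python3 - <<'E'
from h import *
c=calibration("wrist");p=current_ee_pos();R=current_orientation()
im=cv2.imread("pics/w5.png")[:,:,::-1].copy()
for dz in(-.006,-.003,0,.003): print(dz,(R.T@(ray(c,(321,263.5),p[2]+dz)-p)).round(4))
# drum width at dial row
print([np.linalg.norm(ray(c,(270.5,263),p[2]+dz)-ray(c,(372.5,263),p[2]+dz)).round(4) for dz in(-.006,-.003,0)])
# mat height: side vs scene views of gauge top before (dial z where x,y rays agree)
cs,cd=calibration("scene"),calibration("side")
def tri(a,b):
    P=[np.array(c["K"]) if "K" in c else np.array([[c["fx"],0,c["cx"]],[0,c["fy"],c["cy"]],[0,0,1]])@np.c_[c["R"],c["t"]] for c in(cs,cd)]
    X=cv2.triangulatePoints(*P,np.float64(a).reshape(2,1),np.float64(b).reshape(2,1)).ravel();return X[:3]/X[3]
print("gauge dial",tri((435.8,240.4),(265.6,126.1)),"timer top",tri((376.2,274.3),(332.8,142.6)),"small dial",tri((374.9,212.2),(278.8,170.5)))
E
```

```text
-0.006 [-0.0044  0.0009  0.006 ]
-0.003 [-0.0026  0.0009  0.003 ]
0 [-0.0009  0.0009  0.    ]
0.003 [ 0.0009  0.0009 -0.003 ]
[np.float64(0.0524), np.float64(0.0513), np.float64(0.0502)]
gauge dial [0.45799554 0.222986   0.03958131] timer top [0.58482226 0.17697853 0.02592608] small dial [0.48057013 0.09412739 0.03195057]
```

View pics/s5.png

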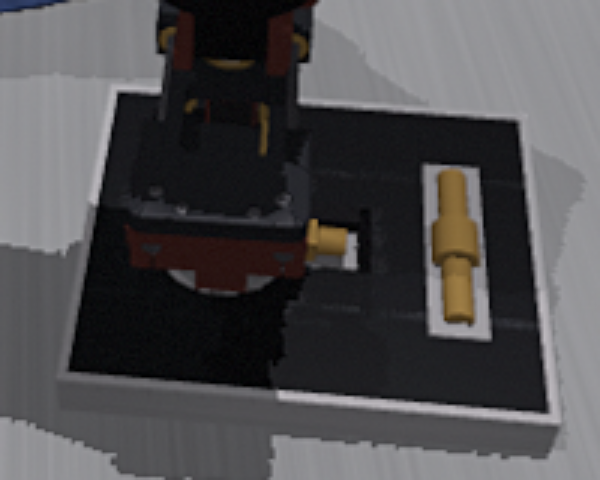

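Triangulation puts the mat about 3 mm thick, so contact is expected around TCP z = 0.049. I'll keep going gently.

```bash
python3 - <<'E'
from h import *
p=current_ee_pos()
f0=np.mean([current_wrist_force() for _ in range(5)],0)
for z in np.arange(.0488,.0458,-.0006):
    hit=manip.move_straight([p[0],p[1],z],.006,f_stop=4)
    manip.sleep(.1);print(hit,z.round(4),current_ee_pos()[2],(current_wrist_force()-f0).round(2),(current_wrist_torque()).round(3),current_width())
    if hit: break
print(current_time_s());c=calibration("wrist");cv2.imwrite("pics/w6.png",camera("wrist")[:,:,::-1])
E
```

```text
True 0.0488 0.04914778326299692 [ 0.42 -0.74  7.7 ] [0.13  0.142 0.005] 0.05164008347885956
10.4083
```

Contact at z = 0.0491 with 7.7 N matches the expected floor height. I'll ease the grip, open slightly, rise and check that it's home.

```bash
python3 - <<'E'
from h import *
def dial():
    c=calibration("wrist");im=camera("wrist");return im
p=current_ee_pos()
eoat.command_gripper(.045,3);manip.sleep(.3);print(current_width(),current_wrist_force())
eoat.command_gripper(.058);manip.sleep(.2);print(current_width(),current_ee_pos(),current_wrist_force())
cv2.imwrite("pics/w7.png",camera("wrist")[:,:,::-1])
manip.move_straight([p[0],p[1],.06],.03)
eoat.command_gripper(.085)
manip.move_straight([p[0],p[1],.16],.15)
c=calibration("wrist");im=camera("wrist");cv2.imwrite("pics/w8.png",im[:,:,::-1])
print(current_time_s())
# combined view: release pair + after
a=[cv2.imread(f"pics/w{i}.png") for i in(6,7,8)]
crop=np.hstack([x[100:310,220:420] for x in a]);cv2.imwrite("pics/cmp.png",crop)
s=camera("side");cv2.imwrite("pics/s8.png",s[:,:,::-1])
for a_,ce,bb,_ in blobs(brass(im),100): print("b",a_,ce.round(1),bb,ray(c,ce,.023).round(4))
for a_,ce,bb,_ in blobs(white(im),200):
    if 150<ce[1]<250 and 250<ce[0]<400: print("w",a_,ce.round(1),bb,ray(c,ce,.048).round(4))
E
```

```text
0.05217205528303409 [ 1.80184215 -0.72553121  4.12366385]
0.05653432869009524 [ 0.552089   -0.15509874  0.04812297] [1.48120086 2.29083102 2.31211518]
13.5083
b 1803 [322.3  59.3] [273  46 100  27] [ 0.656  -0.1747  0.023 ]
b 460 [321.7 140.7] [314 122  16  37] [ 0.5912 -0.1637  0.023 ]
b 120 [505.8 329.5] [501 312   8  37] [ 0.3631 -0.3231  0.023 ]
w 1984 [321.2 189.5] [296 163  51  55] [ 0.5551 -0.1572  0.048 ]
```

View pics/cmp.png

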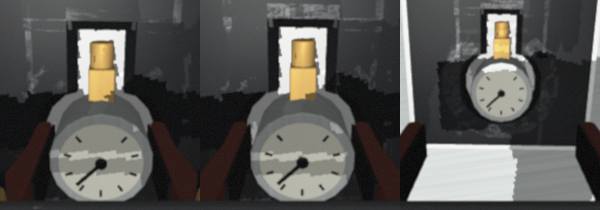

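The comparison strip shows the gauge staying put through the release, level and concentric in the cutout, with the stem in the slot. I'll do one height check across two views, then finish.

```bash
python3 - <<'E'
from h import *
manip.move_straight([.553,-.156,.25],.2)
def P(c): return np.array([[c["fx"],0,c["cx"]],[0,c["fy"],c["cy"]],[0,0,1]])@np.c_[c["R"],c["t"]]
cw,cd=calibration("wrist"),calibration("side");w=camera("wrist");s=camera("side");cv2.imwrite("pics/w9.png",w[:,:,::-1])
def tri(a,b):
    X=cv2.triangulatePoints(P(cw),P(cd),np.float64(a).reshape(2,1),np.float64(b).reshape(2,1)).ravel();return (X[:3]/X[3]).round(4)
def near(im,m,c,X,amin):
    q=pix(c,np.array(X));b=[x for x in blobs(m,amin) if np.hypot(*(x[1]-q))<25];return min(b,key=lambda x:np.hypot(*(x[1]-q)))[1] if b else None
for n,f,X in(("dial",white,[.554,-.156,.048]),("stem",brass,[.591,-.163,.024])):
    a,b=near(w,f(w),cw,X,40),near(s,f(s),cd,X,25);print(n,a,b, tri(a,b) if a is not None and b is not None else None)
print(current_time_s(),current_ee_pos())
cv2.imwrite("pics/fin.png",np.hstack([cv2.resize(s[80:360,220:460,::-1],(400,466)),cv2.resize(w[60:293,220:420,::-1],(400,466))]))
E
```

```text
dial [321.59586466 163.96804511] [347.57446809 277.08510638] [ 0.566  -0.1622  0.0539]
stem [321.40613027 128.71264368] [363.53631285 287.81005587] [ 0.5923 -0.1639  0.0273]
14.2583 [ 0.55193359 -0.15558565  0.2480675 ]
```

View pics/fin.png

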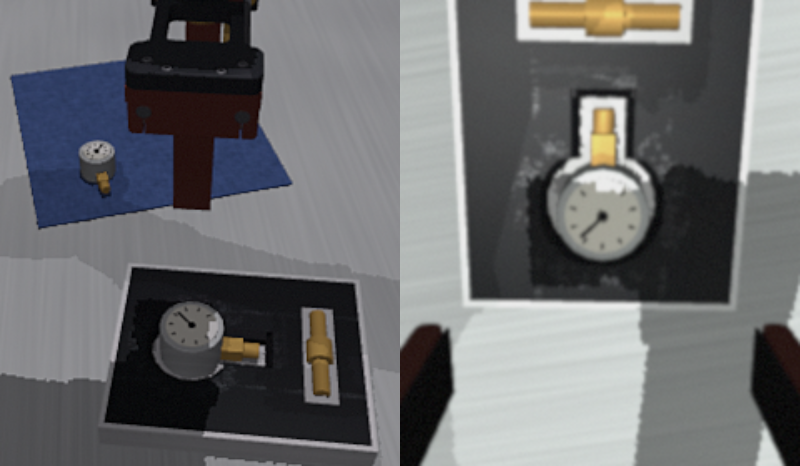

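The side and wrist views show the gauge upright in the cutout, stem in the slot, bystander in place. Shadow split the dial mask, which spoiled that height. I'll redo it from the dial centres I read off, (321,167) and (335.2,275), and hand in if it's home.

```bash
python3 - <<'E'
from h import *
def P(c): return np.array([[c["fx"],0,c["cx"]],[0,c["fy"],c["cy"]],[0,0,1]])@np.c_[c["R"],c["t"]]
X=cv2.triangulatePoints(P(calibration("wrist")),P(calibration("side")),np.float64([[321],[167]]),np.float64([[335.2],[275]])).ravel();X=X[:3]/X[3];print(X)
if X[2]<.0515: print(job.finish_job())
E
```

```text
[ 0.55365449 -0.15717537  0.05069563]
the job is handed in; nothing more can be done
None
```

The large gauge is back in the tray cutout, dial up with its stem in the slot, released and apparently fully home (dial height measured 51 mm against 48 mm expected, at 2 mm camera accuracy); I didn't touch the small gauge or timer, and handed the job in at about 14 s.

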